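# Dip a bare glaze test tile and show it to the inspection camera

## Task

Lift the bare, terracotta-coloured test tile out of the wooden rack and dip its lower end about 3 cm below the rim of the blue cup for half a second, not into the other cups and without ramming the cup. Then finish holding it in the gripper, still and upright in the air in front of the inspection camera: straight above the yellow dot on the camera's base, the dipped end at the height of the lens and a broad face square to the lens; do not put it down or let go. Leave the cups and the other tiles where they stand.

Things in the scene. Friction and masses are not known exactly. Their poses are not given: they have to be found in the camera images.
- bare_tile: the bare tile: matt terracotta/pinkish orange, unglazed, with a small dark hole near its top. A flat ceramic glaze test tile, 12 mm thick (its x), 30 mm wide (its y), 130 mm tall (its z), about 100 g, standing upright in a slot of the rack; origin at the centre of its lower end face, z up along the tile. Its lowest 30 mm is in the slot
- tile_dip (a point): middle of the bare tile's dipped end: on the tile's axis, 20 mm above its lower end
- white_tile: glossy white tile, to be left alone. A flat ceramic glaze test tile, 12 mm thick (its x), 30 mm wide (its y), 130 mm tall (its z), about 100 g, standing upright in a slot of the rack; origin at the centre of its lower end face, z up along the tile
- green_tile: dark green tile, to be left alone. A flat ceramic glaze test tile, 12 mm thick (its x), 30 mm wide (its y), 130 mm tall (its z), about 100 g, standing upright in a slot of the rack; origin at the centre of its lower end face, z up along the tile
- rack: fixed wooden block 200 x 70 x 40 mm (x, y, z) with three slots in its top, 65 mm apart along its x, each 30 mm deep and 2 mm larger than a tile, holding the three tiles in any order, their thickness along the rack's x; the tile tops stand 140 mm above the table. Origin at the centre of its underside
- blue_cup: the blue cup to dip into: open round glaze cup, loose, standing on the table, about 300 g; 80 mm high, rim radius 42 mm outside, narrower below, wall 4 mm, floor about 5 mm thick; origin at the centre of its underside, z up
- white_cup: white cup, not to be used: open round glaze cup, loose, standing on the table, about 300 g; 80 mm high, rim radius 42 mm outside, narrower below, wall 4 mm, floor about 5 mm thick; origin at the centre of its underside, z up
- orange_cup: orange cup, not to be used: open round glaze cup, loose, standing on the table, about 300 g; 80 mm high, rim radius 42 mm outside, narrower below, wall 4 mm, floor about 5 mm thick; origin at the centre of its underside, z up
- camera: fixed inspection camera: grey box on a short post, top 208 mm high; black lens, 42 mm across, looks level along the camera's -x, 180 mm above the table, its front 40 mm ahead (-x) of the origin. Base plate 4 mm thick, 90 mm wide, reaching 200 mm ahead of the origin; on it a yellow dot, 40 mm across, centred 160 mm ahead of the origin. Origin on the table below the camera
- view (a point): the point where the dipped end is to be presented: on the lens axis, 120 mm in front of the lens, 180 mm above the table, straight above the yellow dot; same axes as the camera (x along the lens axis)
Not all that is in view belongs to the job. What is shaped like the rack but purple or red is not meant.

How it is judged:
By the outcome, as a careful person would: the job done as asked, in the order asked, and still so for the second after the job is handed in, while the arm keeps its last pose, push and grip.
It also fails if it takes over 42 s, if anything falls off the work surface, if the arm or the gripper's body presses on something with over 40 N, if the wrist force passes 120 N, or if a joint passes its speed limit or range.

## Robot

A 6-joint arm with a two-finger parallel gripper is mounted at the origin on the work surface. World frame = base frame: x ahead of the robot, y to its left, z up, the work surface at z = 0. Lengths are in m, angles in rad, forces in N, time in s.
With the tool pointing down it reaches from about 0.25 to 0.8 m from the base axis. Payload 3.9 kg.
Tool frame: the origin (TCP) lies at the very end of the fingers, on their centre line; the grasp point (between the pads) lies 19 mm behind it; z points along the fingers, y is the line along which they close (so a half turn about z gives the same grasp; the last joint's range is limited). The gripper opens to 85 mm and grips with 20 to 120 N. Pads are 22 mm wide; open, the fingers measure 114 mm over their backs; the gripper's body (76 mm by 85 mm) begins 54 mm behind the grasp point. The pads swing forward as they close: fully open they stand 13 mm farther back than shut.
Start: joints at [-1.273, 0.26, -0.138, 1.173, 0, 1.571], TCP at [0.154, -0.502, 0.231] pointing down, gripper open.
Joint ranges: [-2.78, 2.78], [-0.83, 1.72], [-1.28, 1.37], [-1.9, 2.12], [-1.57, 1.48], [-3.14, 3.14]. Speed limits (rad/s): [2.57, 2.57, 3.14, 3.14, 3.14, 3.14].

## Interface

Orientations are given as a rotation vector (axis times angle).
In Python, from workcell import bot gives the robot as it stands.
- The arm moves only by the tool send_rows, never from a script. Its argument "deltas" is a list that holds one entry, the list of rows, each a list of 5 numbers: the shift along the world's x, y, z in mm, then the turn about the world's z in degrees, then the opening, from 0 (shut) to 1 (fully open). A call has exactly 8 rows; each row shifts and turns the commanded pose from where the row before left it; what a row does not reach is not made up. A row lasts 1/10 s, in which the tool goes at most 50 mm and 8.59 degrees, less where a joint would pass 70% of its speed; a pose out of reach is approached as far as the arm can. A call with a gripper value outside its range is refused whole. The fingers move at their own pace and stop on an object; "squeeze" is the grip in N (left out, the last holds). Time passes only in rows, so rows that do not move let the fingers close, or fill a call up. It gives the time, the measured TCP pose, the force, the opening and the grip force at its end, in the units of the state.
- bot.sense(): the state, without advancing time (a new reading comes with each control period).
- bot.grab_frame(name): name is "scene" or "top" or "wrist"; returns the picture (384x512x3 uint8, red, green, blue); there is no depth.
- bot.calibration(name): a dict with "fx", "fy", "cx", "cy" (pixels), "distortion" ([k1, k2, p1, p2, k3] as OpenCV has them; the pictures are not rectified), "pose" (4x4, takes a point from camera to world coordinates). Camera axes: x right, y down, z forward; pixel columns grow to the right and rows downward; lengths in m; the calibration is good to about 2 mm. A picture is of the moment at which its call begins: read the wrist's pose just before it. calibration takes no time and is no camera call; for the wrist camera it gives the pose at the moment of the call.
- bot.close_job(): hands the job in; it is judged then, once.
Trained networks look in the newest picture that a camera, given by its name, has taken for a name from the list of things; names that differ only in an ending like _2 or _b are one class to them, and where a whole thing is asked for, a point or a joint stands for the part that bears it (a point fixed in the world has none). Each returns a list of dicts, best first, with "confidence" (0 to 1); they miss things now and then, are a little off and sometimes report something else, mostly with a low value. They report only what shows in the picture. A call takes as long as a camera call. They do not tell look-alikes from the thing itself.
- bot.boxes_of(camera, thing): "rect" ([left, top, right, bottom] in pixels, round what is visible of it).
The state is a dict: "t": time; "joint_pos": joint angles; "joint_velocities": joint speeds; "tau": joint torques, N m; "tcp_pos": TCP position; "tool_rot": TCP orientation; "ft_force": force on the tool from outside, world axes, zero at the start; "torque": the same for the moment, N m; "gripper_width": finger opening in m; "grasp_force": force on a finger pad.
Only numpy, scipy, OpenCV 4.12 (cv2) and the standard library are available. Lean on these libraries where they do the work, as an engineer would, in place of code of your own. Each camera call takes 0.05 s, during which the arm holds its last target. There are 200 camera calls.

## Working session

There is one attempt and no reset: what is moved stays moved. The work goes in short steps, Python scripts to look and compute and a tool call to move; the robot and the scene stay as the last step left them, time stands still between calls to the robot, and variables do not carry over. Pictures are saved under pics/ and viewed, at most 10 in all, crops included, and the job is handed in when it is done.

Besides the shell and the picture viewer there is one more tool, called by a JSON object that holds its "op" and its "data". send_rows: Moves the arm, as the interface text tells. Its arguments: {"type":"object","properties":{"deltas":{"type":"array"},"squeeze":{"type":"number"}},"required":["deltas"]}

```bash
mkdir -p pics
python3 - <<'E'
from workcell import bot
import cv2, numpy as np
ims=[]
for n in ("scene","top"):
    im=bot.grab_frame(n); cv2.imwrite(f"pics/{n}0.png",cv2.resize(im[:,:,::-1],(800,600),interpolation=cv2.INTER_CUBIC))
    c=bot.calibration(n); print(n,c['fx'],c['cx'],c['cy'],c['distortion'],np.round(c['pose'],3).tolist())
    for th in ("bare_tile","blue_cup","rack","camera","white_tile","green_tile","white_cup","orange_cup"):
        print(th,[([round(x) for x in b['rect']],round(b['confidence'],2)) for b in bot.boxes_of(n,th)])
s=bot.sense();print(s)
E
```

```text
scene 391.7748541799771 256.473032667929 186.01127901109902 [0.02190759 0.         0.         0.         0.        ] [[-0.765, 0.466, -0.445, 0.971], [0.644, 0.551, -0.531, 0.612], [-0.002, -0.692, -0.722, 0.995], [0.0, 0.0, 0.0, 1.0]]
bare_tile [([328, 256, 340, 282], 0.49)]
blue_cup [([226, 182, 253, 219], 0.78)]
rack [([331, 208, 392, 271], 0.96), ([276, 266, 350, 330], 0.84), ([359, 287, 440, 341], 0.66)]
camera [([156, 105, 222, 182], 0.95)]
white_tile [([288, 284, 307, 313], 0.61)]
green_tile [([310, 272, 325, 299], 0.56), ([329, 255, 344, 281], 0.19)]
white_cup [([262, 225, 288, 256], 0.57), ([226, 182, 253, 218], 0.29)]
orange_cup [([212, 222, 240, 256], 0.66)]
top 439.3921519737269 261.1067816821863 183.02874412783075 [-0.13012115  0.          0.          0.          0.        ] [[0.012, -0.996, 0.092, 0.335], [-1.0, -0.012, 0.0, -0.01], [0.001, -0.092, -0.996, 1.641], [0.0, 0.0, 0.0, 1.0]]
bare_tile []
blue_cup [([271, 172, 293, 198], 0.66)]
rack [([112, 182, 146, 235], 0.89), ([245, 138, 267, 166], 0.7), ([176, 207, 197, 269], 0.67), ([163, 145, 191, 199], 0.63), ([165, 18
[... 210 characters left out ...]
6, 163], 0.77)]
{'t': 0.9, 'joint_pos': array([-1.27300476e+00,  2.59983024e-01, -1.38080661e-01,  1.17272421e+00,
       -1.99932192e-05,  1.57078909e+00]), 'joint_velocities': array([ 0.00116112, -0.00018776, -0.00039545, -0.00130466, -0.00102621,
       -0.00058482]), 'tau': array([ 1.31125784e-03, -4.05603504e+01,  2.54236042e+01,  8.51048408e-04,
       -2.04939766e-06,  3.72321267e-06]), 'tcp_pos': array([ 0.15403107, -0.50188551,  0.23132056]), 'tool_rot': array([ 3.10681959e+00,  4.66052975e-01, -2.90921854e-05]), 'ft_force': array([-0.75093029, -1.00055928, -0.03858978]), 'torque': array([0.00234041, 0.00853704, 0.02827318]), 'grasp_force': 0.0, 'gripper_width': 0.08523368241640183}
```

View pics/top0.png

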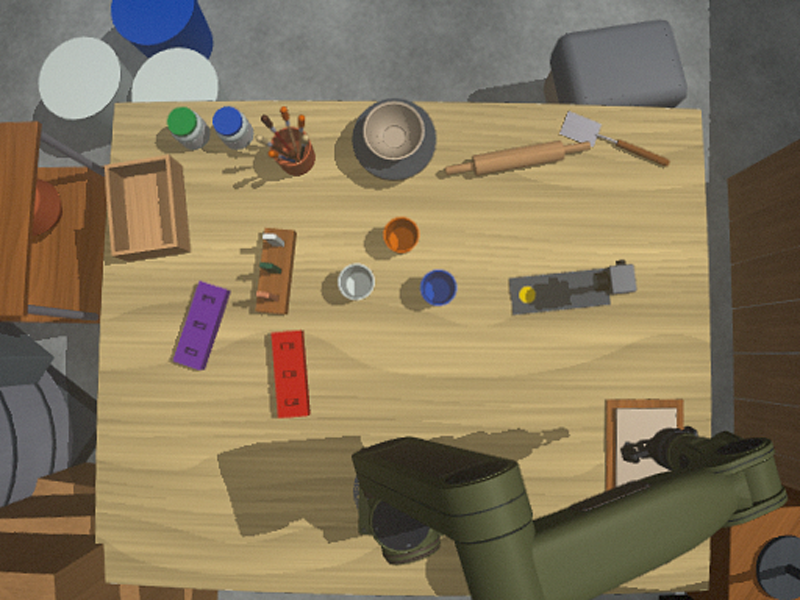

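View pics/scene0.png

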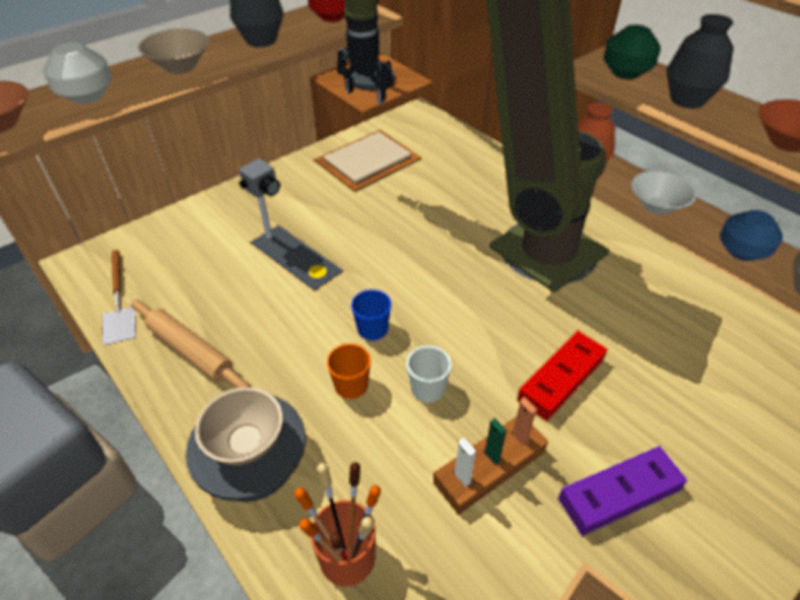

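Top view (800x600): the rack standing at (275,270) is the wooden one with tiles. The purple (200,325) and red (290,373) racks are decoys. The bare tile is the terracotta one at (265,297), at the end nearest the red rack. In the scene view it is at (525,420). The blue cup is at (438,288), the yellow dot at (527,295) and the camera at (620,278).

```bash
cat > h.py <<'E'
from workcell import bot
import cv2, numpy as np
def cal(n):
    c=bot.calibration(n); K=np.array([[c['fx'],0,c['cx']],[0,c['fy'],c['cy']],[0,0,1.]]); return K,np.array(c['distortion'],float),np.array(c['pose'])
def back(C,px,z):
    K,d,T=C; p=cv2.undistortPoints(np.array(px,float).reshape(-1,1,2),K,d)[:,0]
    r=np.c_[p,np.ones(len(p))]@T[:3,:3].T; s=(z-T[2,3])/r[:,2]
    return T[:3,3]+r*s[:,None]
def proj(C,P):
    K,d,T=C; R=T[:3,:3].T
    return cv2.projectPoints(np.array(P,float).reshape(-1,1,3),cv2.Rodrigues(R)[0],-R@T[:3,3],K,d)[0][:,0]
def blob(im,lo,hi,roi=None):
    m=cv2.inRange(cv2.cvtColor(im,cv2.COLOR_RGB2HSV),np.array(lo),np.array(hi))
    if roi is not None:
        k=np.zeros_like(m); l,t,r,b=roi; k[t:b,l:r]=m[t:b,l:r]; m=k
    c=max(cv2.findContours(m,cv2.RETR_EXTERNAL,cv2.CHAIN_APPROX_NONE)[0],key=cv2.contourArea)
    return c[:,0].astype(float),m
E
python3 - <<'E'
from h import *
im=bot.grab_frame("top"); C=cal("top")
c,m=blob(im,(22,150,120),(35,255,255),(320,170,360,210)); print("dot",len(c),back(C,[c.mean(0)],.004))
c,m=blob(im,(105,120,40),(130,255,255),(260,165,300,205)); (p,a,t)=cv2.fitEllipse(c.astype(np.float32)); print("blue",p,a,back(C,[p],.08))
c,m=blob(im,(90,0,20),(125,110,115),(322,165,392,205)); r=cv2.boxPoints(cv2.minAreaRect(c.astype(np.float32))); print("plate",r.tolist(),back(C,r,.004).round(3).tolist())
# rack ends (800 px picture corners of top face)
c,m=blob(im,(5,120,60),(18,255,255),(155,140,195,206)); r=cv2.boxPoints(cv2.minAreaRect(c.astype(np.float32))); print("rack",r.tolist(),back(C,r,.04).round(3).tolist())
print("tile top",back(C,[[165.5,190]],.14))
s=bot.grab_frame("scene")
a=cv2.resize(s[245:335,265:360],(400,380),interpolation=cv2.INTER_CUBIC); b=cv2.resize(im[140:206,150:216],(380,380),interpolation=cv2.INTER_CUBIC)
cv2.imwrite("pics/crop1.png",np.hstack([a,b])[:,:,::-1])
E
```

```text
dot 27 [[ 0.46990413 -0.29310003  0.004     ]]
blue (276.32781982421875, 183.80078125) (12.444583892822266, 21.691110610961914) [[ 0.4768621  -0.06351679  0.08      ]]
plate [[387.00006103515625, 194.00003051757812], [388.00006103515625, 193.00003051757812], [388.50006103515625, 193.50003051757812], [387.50006103515625, 194.50003051757812]] [[0.45, -0.485, 0.004], [0.454, -0.489, 0.004], [0.452, -0.491, 0.004], [0.448, -0.487, 0.004]]
rack [[162.59637451171875, 198.98338317871094], [168.43319702148438, 144.99278259277344], [189.59130859375, 147.28013610839844], [183.75448608398438, 201.27073669433594]] [[0.419, 0.352, 0.04], [0.62, 0.337, 0.04], [0.612, 0.257, 0.04], [0.412, 0.273, 0.04]]
tile top [[0.44520838 0.32011165 0.14      ]]
```

View pics/crop1.png

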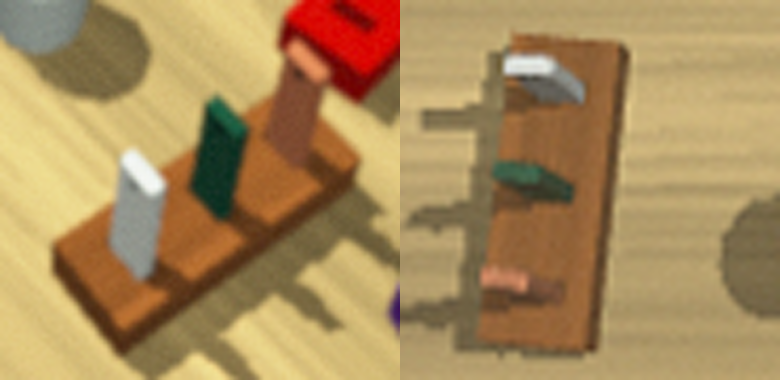

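The crop confirms it: white and dark green tiles at the far end, and the terracotta tile at the near (-x) end of the brown rack. The rack's long axis runs roughly along world x, turned about -4°. I'm moving to hover above the tile.

{"op": "send_rows", "data": {"deltas": [[[12, 33, 5, 3, 0.6], [12, 33, 5, 3, 0.6], [12, 33, 5, 3, 0.6], [12, 33, 5, 3, 0.6], [12, 33, 5, 3, 0.6], [12, 33, 5, 3, 0.6], [12, 33, 5, 3, 0.6], [12, 33, 5, 3, 0.6]]], "squeeze": 50}}

```text
t: 1.8
tcp_pos: [0.2503, -0.2366, 0.2717]
tool_rot: [2.941, 1.104, 0.001]
ft_force: [0.8, -0.2, 0.3]
gripper_width: 0.0513
grasp_force: 0.0
```

{"op": "send_rows", "data": {"deltas": [[[12, 33, 5, 3, 0.6], [12, 33, 5, 3, 0.6], [12, 33, 5, 3, 0.6], [12, 33, 5, 3, 0.6], [12, 33, 5, 3, 0.6], [12, 33, 5, 3, 0.6], [12, 33, 5, 3, 0.6], [12, 33, 5, 3, 0.6]]]}}

```text
t: 2.6
tcp_pos: [0.3463, 0.0276, 0.3118]
tool_rot: [2.646, 1.692, 0.001]
ft_force: [0.7, -0.2, -0.4]
gripper_width: 0.0513
grasp_force: 0.0
```

{"op": "send_rows", "data": {"deltas": [[[12, 33, 5, 3, 0.6], [12, 33, 5, 3, 0.6], [12, 33, 5, 3, 0.6], [12, 33, 5, 3, 0.6], [12, 33, 5, 3, 0.6], [12, 33, 5, 3, 0.6], [12, 33, 5, 2.7, 0.6], [0, 0, 0, 0, 0.6]]]}}

```text
t: 3.4
tcp_pos: [0.4317, 0.2608, 0.3459]
tool_rot: [-2.297, -2.142, -0.003]
ft_force: [-0.8, -0.8, -1.6]
gripper_width: 0.0516
grasp_force: 0.0
```

Run:
```python
from h import *
s=bot.sense(); print(s['t'],s['tcp_pos'],s['tool_rot'],s['joint_pos'])
C=cal("wrist"); im=bot.grab_frame("wrist"); print(C[2].round(3).tolist(), C[0][0,0],C[1])
np.save("w1.npy",im); np.savez("w1c.npz",K=C[0],d=C[1],T=C[2])
print([(b['rect'],b['confidence']) for b in bot.boxes_of("wrist","bare_tile")])
cv2.imwrite("pics/w1.png",cv2.resize(im[:,:,::-1],(800,600),interpolation=cv2.INTER_CUBIC))
```

```text
3.4 [0.43169319 0.26082564 0.3458964 ] [-2.29732332 -2.14206001 -0.00313422] [5.42890816e-01 2.00862049e-01 7.88924550e-02 1.44698801e+00
 9.53104721e-04 2.18360766e+00]
[[0.997, -0.068, -0.019, 0.436], [-0.071, -0.956, -0.283, 0.333], [0.001, 0.284, -0.959, 0.489], [0.0, 0.0, 0.0, 1.0]] 279.3971238505433 [-0.04847634  0.          0.          0.          0.        ]
[([267.1, 104.9, 278.6, 129.2], 0.5)]
```

View pics/w1.png

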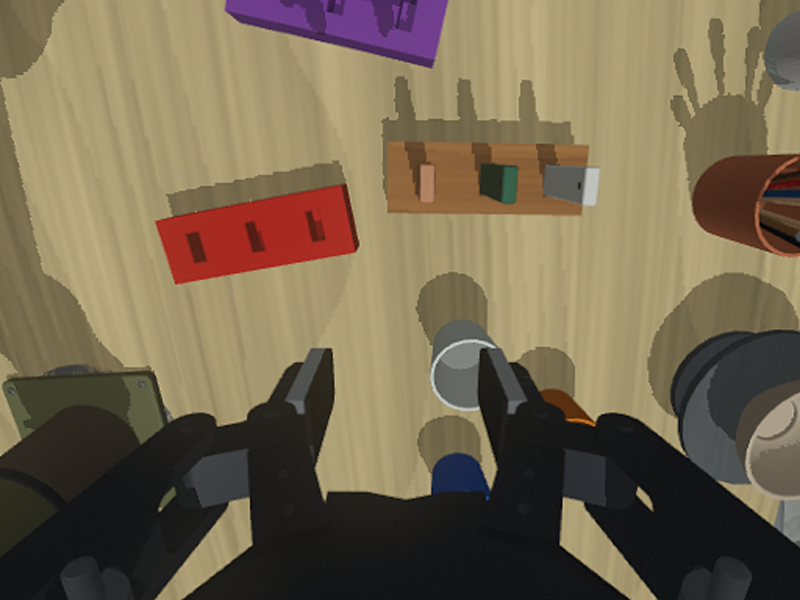

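Wrist view: the bare tile's top face is at about (427,183), the rack spans (388..588, 142..215), and the view is almost overhead. I'm measuring the tile and rack from this picture.

Run:
```python
from h import *
im=np.load("w1.npy"); z=np.load("w1c.npz"); C=(z['K'],z['d'],z['T'])
hsv=cv2.cvtColor(im,cv2.COLOR_RGB2HSV); print(hsv[117,273],hsv[117,258],hsv[100,285],hsv[140,300],hsv[117,240])
c,m=blob(im,(0,60,165),(15,150,255),(262,98,285,135)); print("tilepx",c.min(0),c.max(0),len(c))
P=back(C,c,.14)[:,:2]; r=cv2.minAreaRect((P*1000).astype(np.float32)); print("tile top mm",r)
m=cv2.inRange(hsv,np.array((5,140,50)),np.array((14,255,200))); k=np.zeros_like(m); k[85:142,243:382]=m[85:142,243:382]
c=cv2.findContours(k,cv2.RETR_EXTERNAL,cv2.CHAIN_APPROX_NONE)[0]; c=max(c,key=cv2.contourArea)[:,0].astype(float)
h=cv2.convexHull((back(C,c,.04)[:,:2]*1000).astype(np.float32)); print("rack",cv2.minAreaRect(h), cv2.boxPoints(cv2.minAreaRect(h)).round().tolist())
```

```text
[ 12 113 176] [ 15 146 143] [ 15 148 138] [ 22  84 161] [ 22  85 168]
tilepx [269. 106.] [277. 128.] 57
tile top mm ((451.8328552246094, 313.541259765625), (26.3510799407959, 9.798440933227539), 86.45612335205078)
rack ((452.13946533203125, 337.1457824707031), (9.798389434814453, 13.72640609741211), 5.034994602203369) [[447.0, 344.0], [448.0, 330.0], [458.0, 331.0], [456.0, 344.0]]
```

Run:
```python
from h import *
im=np.load("w1.npy"); z=np.load("w1c.npz"); C=(z['K'],z['d'],z['T'])
hsv=cv2.cvtColor(im,cv2.COLOR_RGB2HSV)
m=cv2.inRange(hsv,np.array((8,125,50)),np.array((17,255,200))); k=np.zeros_like(m); k[85:142,243:382]=m[85:142,243:382]; k=cv2.morphologyEx(k,cv2.MORPH_OPEN,np.ones((3,3)))
c=np.argwhere(k)[:,::-1].astype(float)
h=cv2.convexHull((back(C,c,.04)[:,:2]*1000).astype(np.float32)); r=cv2.minAreaRect(h); print("rack",r, cv2.boxPoints(r).round().tolist())
# edge lines of the rack's long sides
for f in ('min','max'):
    P=[]
    for u in range(252,368):
        v=np.where(k[:,u])[0]
        if len(v)>8: P.append((u,v.min() if f=='min' else v.max()))
    Q=back(C,P,.04); l=cv2.fitLine((Q[:,:2]*1000).astype(np.float32),cv2.DIST_HUBER,0,.01,.01).ravel(); print(f,np.degrees(np.arctan2(l[1],l[0])),l[2:])
```

```text
rack ((516.6183471679688, 308.3611145019531), (69.53630828857422, 198.66798400878906), 85.33769989013672) [[415.0, 282.0], [613.0, 266.0], [618.0, 335.0], [420.0, 351.0]]
min -4.513896 [518.8555 342.2075]
max -4.9151535 [490.53003 276.54248]
```

{"op": "send_rows", "data": {"deltas": [[[5, 13, -10, -0.4, 0.6], [5, 13, -10, 0, 0.6], [5, 13, -15, 0, 0.6], [5, 14, -25, 0, 0.6], [0, 0, -30, 0, 0.6], [0, 0, -20, 0, 0.6], [0, 0, 0, 0, 0.6], [0, 0, 0, 0, 0.6]]]}}

```text
t: 4.3
tcp_pos: [0.4498, 0.3099, 0.2359]
tool_rot: [-2.31, -2.129, 0.002]
ft_force: [0.4, 0.5, 0.0]
gripper_width: 0.0512
grasp_force: 0.0
```

Run:
```python
from h import *
s=bot.sense(); print(s['t'],s['tcp_pos'],s['tool_rot'],np.degrees(2*np.arctan2(s['tool_rot'][1],s['tool_rot'][0])),s['joint_velocities'].round(3))
C=cal("wrist"); im=bot.grab_frame("wrist")
c,m=blob(im,(0,60,165),(15,150,255))
P=back(C,c,.14)[:,:2]; print(c.min(0),c.max(0),cv2.minAreaRect((P*1000).astype(np.float32)))
cv2.imwrite("pics/w2.png",cv2.resize(im[:,:,::-1],(800,600),interpolation=cv2.INTER_CUBIC))
```

```text
4.3 [0.44976169 0.30992878 0.23589685] [-2.30972023e+00 -2.12912012e+00  2.01222918e-03] -274.65973952705735 [-0.002 -0.019  0.042  0.005  0.001 -0.003]
[257. 167.] [267. 196.] ((451.8421325683594, 313.2425231933594), (26.884218215942383, 9.039521217346191), 85.30461120605469)
```

View pics/w2.png

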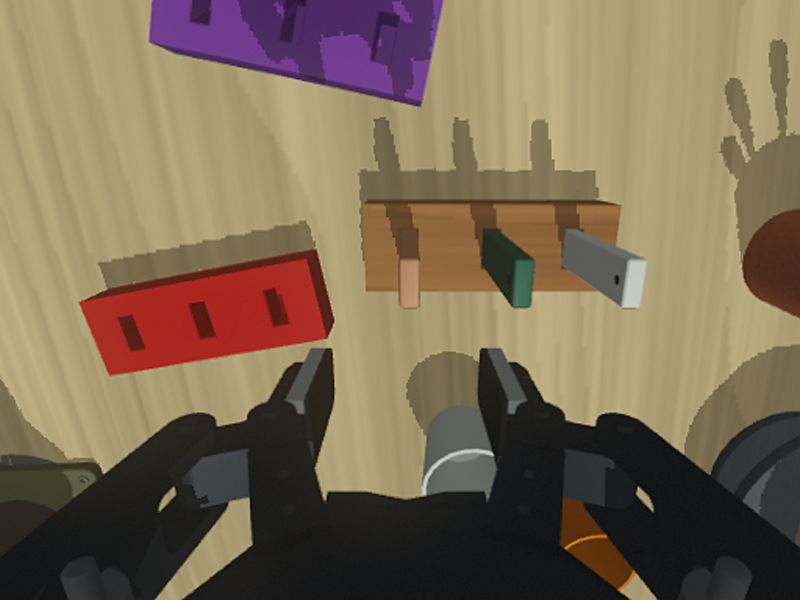

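The second wrist view shows the tile at (409,283), nicely between the pads in x, and the position agrees with the first (452, 313). Descending and closing.

{"op": "send_rows", "data": {"deltas": [[[2, 3.5, 0, 0, 0.6], [0, 0, -20, 0, 0.6], [0, 0, -30, 0, 0.6], [0, 0, -30, 0, 0.6], [0, 0, -30, 0, 0.6], [0, 0, -20, 0, 0.6], [0, 0, -10, 0, 0.6], [0, 0, 0, 0, 0.6]]]}}

```text
t: 5.15
tcp_pos: [0.452, 0.3136, 0.0959]
tool_rot: [-2.309, -2.13, 0.001]
ft_force: [0.4, 0.4, 0.3]
gripper_width: 0.0512
grasp_force: 0.0
```

{"op": "send_rows", "data": {"deltas": [[[0, 0, 0, 0, 0.35], [0, 0, 0, 0, 0.25], [0, 0, 0, 0, 0.15], [0, 0, 0, 0, 0], [0, 0, 0, 0, 0], [0, 0, 0, 0, 0], [0, 0, 0, 0, 0], [0, 0, 0, 0, 0]]], "squeeze": 50}}

```text
t: 5.95
tcp_pos: [0.4527, 0.3143, 0.0976]
tool_rot: [-2.309, -2.13, -0.004]
ft_force: [-0.9, 0.6, 6.6]
gripper_width: 0.0114
grasp_force: 49.4
```

{"op": "send_rows", "data": {"deltas": [[[0, 0, 5, 0, 0], [0, 0, 10, 0, 0], [0, 0, 15, 0, 0], [0, 0, 25, 0, 0], [0, 0, 30, 0, 0], [0, 0, 30, 0, 0], [0, 0, 25, 0, 0], [0, 0, 10, 0, 0]]]}}

```text
t: 6.75
tcp_pos: [0.4531, 0.3142, 0.2496]
tool_rot: [2.309, 2.129, 0.007]
ft_force: [0.9, -0.5, -0.6]
gripper_width: 0.0115
grasp_force: 48.8
```

{"op": "send_rows", "data": {"deltas": [[[0, -10, 10, 0, 0], [0, -20, 10, 0, 0], [0, -30, 0, 0, 0], [0, -30, 0, 0, 0], [0, -30, 0, 0, 0], [0, -20, 0, 0, 0], [0, -10, 0, 0, 0], [0, 0, 0, 0, 0]]]}}

```text
t: 7.55
tcp_pos: [0.4514, 0.1622, 0.2657]
tool_rot: [-2.311, -2.127, 0.003]
ft_force: [-0.2, 0.7, -1.2]
gripper_width: 0.0112
grasp_force: 48.8
```

Run:
```python
from h import *
s=bot.sense(); print(s['t'],s['tcp_pos'],s['gripper_width'],s['grasp_force'],s['ft_force'])
C=cal("wrist"); im=bot.grab_frame("wrist"); np.save("w3.npy",im)
S=bot.grab_frame("scene"); np.save("s3.npy",S); T=bot.grab_frame("top"); np.save("t3.npy",T)
for n in ("wrist","scene","top"): print(n,[(b['rect'],b['confidence']) for b in bot.boxes_of(n,"blue_cup")],[(b['rect'],b['confidence']) for b in bot.boxes_of(n,"bare_tile")])
a=cv2.resize(im,(400,300)); b=cv2.resize(S[150:342,156:412],(400,300),interpolation=cv2.INTER_CUBIC); d=cv2.resize(T[140:212,256:352],(400,300),interpolation=cv2.INTER_CUBIC)
e=cv2.resize(T[140:212,320:416],(400,300),interpolation=cv2.INTER_CUBIC)
cv2.imwrite("pics/m3.png",np.vstack([np.hstack([a,b]),np.hstack([d,e])])[:,:,::-1])
```

```text
7.55 [0.45138401 0.16221356 0.2657482 ] 0.011181565523191576 48.78239572048187 [-0.21972068  0.7300531  -1.15300693]
wrist [([263.8, 297.5, 277.5, 317.2], 0.68)] [([246.3, 173.6, 274.8, 312.3], 0.93)]
scene [] [([293.5, 181.6, 306.3, 218.1], 0.65)]
top [([271.6, 173.7, 292.5, 194.1], 0.63)] []
```

View pics/m3.png

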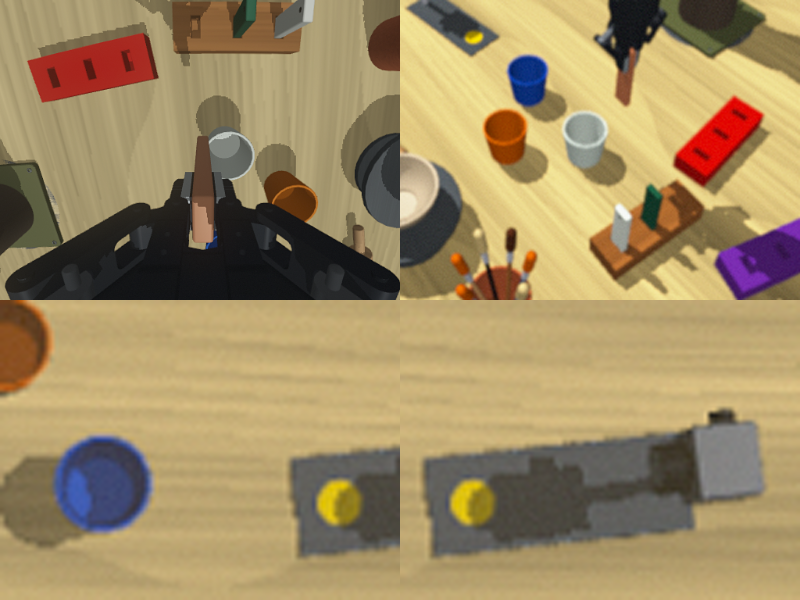

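The tile is held upright and the other tiles are still in the rack. In the top-view crops the blue rim is at about (280.5,184), the dot at (337.4,188.7), and the plate edges slope by about -5.8°. I'll refine these numerically, using both cameras.

Run:
```python
from h import *
T=np.load("t3.npy"); S=np.load("s3.npy"); Ct=cal("top"); Cs=cal("scene")
def sub(C,im,lo,hi,roi): c,m=blob(im,lo,hi,roi); q=np.argwhere(m)[:,::-1].astype(float); return c,q
c,q=sub(Ct,T,(105,110,40),(130,255,255),(266,165,300,205)); print("blue top",c.min(0),c.max(0),back(Ct,[cv2.minEnclosingCircle(c.astype(np.float32))[0]],.08)[0],cv2.minEnclosingCircle(c.astype(np.float32)))
c,q=sub(Cs,S,(105,110,30),(130,255,255),(215,175,265,225))
# scene: fit cup x,y by silhouette bbox of a cone frustum
from scipy.optimize import least_squares
a=np.linspace(0,2*np.pi,90)
def bb(C,p,rb=.031):
    P=np.vstack([np.c_[p[0]+r*np.cos(a),p[1]+r*np.sin(a),0*a+z] for r,z in((.042,.08),(rb,0))]); u=proj(C,P); return np.r_[u.min(0),u.max(0)]
o=np.r_[c.min(0)-.5,c.max(0)+.5]
r=least_squares(lambda p:(bb(Cs,p[:2],p[2])-o),[.477,-.065,.031]); print("blue scene",r.x,r.fun)
for n,C,im,roi in(("top",Ct,T,(320,170,360,210)),("scene",Cs,S,(180,155,225,190))):
    c,q=sub(C,im,(22,140,70),(35,255,255),roi); e=cv2.fitEllipse(cv2.convexHull(c.astype(np.float32))) if len(c)>8 else 0
    print("dot",n,len(q),back(C,[q.mean(0)],.004)[0],e)
# plate edges in top
g=cv2.cvtColor(T,cv2.COLOR_RGB2HSV); k=((g[:,:,1]<70)&(g[:,:,2]<140)).astype(np.uint8); 
for f in("min","max"):
    P=[]
    for u in range(326,378):
        v=np.where(k[165:210,u])[0]+165
        if len(v): P.append((u,v.min()-.5 if f=="min" else v.max()+.5))
    Q=back(Ct,P,.004)*1000; l=cv2.fitLine(Q[:,:2].astype(np.float32),cv2.DIST_HUBER,0,.01,.01).ravel(); print(f,np.degrees(np.arctan2(l[1],l[0])),l[2:])
    print([p[1] for p in P][::6])
P=[(np.where(k[v,315:345])[0].min()+315-.5,v) for v in range(180,198) if k[v,315:345].any()]
print("front",back(Ct,[np.mean(P,0)],.004)[0],P[::5])
# tile in hand: bounding box in scene
c,m=blob(S,(3,70,50),(14,200,255),(285,170,312,225)); print(c.min(0),c.max(0),cv2.minAreaRect(c.astype(np.float32)))
s=bot.sense(); x,y,zt=s['tcp_pos']; print("expect axis ends",proj(Cs,[[x,y,zt-.0865],[x,y,zt+.0435]]))
```

```text
blue top [269. 173.] [290. 194.] [ 0.47735871 -0.07707761  0.08      ] ((280.1268615722656, 183.70895385742188), 11.201619148254395)
blue scene [ 0.47969222 -0.07051827  0.02634242] [-0.77406024 -0.05173429  0.77586315  0.        ]
dot top 91 [ 0.47008819 -0.29388893  0.004     ] ((336.9261169433594, 188.17181396484375), (10.146974563598633, 10.566211700439453), 26.966754913330078)
dot scene 79 [ 0.46782825 -0.29121923  0.004     ] ((202.5517120361328, 173.27659606933594), (8.494105339050293, 11.256428718566895), 88.46713256835938)
min -83.343834 [ 520.7566  -349.76794]
[np.float64(177.5), np.float64(176.5), np.float64(176.5), np.float64(175.5), np.float64(175.5), np.float64(174.5), np.float64(173.5), np.float64(173.5), np.float64(172.5)]
max -83.89045 [ 431.96417 -353.39246]
[np.float64(186.5), np.float64(200.5), np.float64(200.5), np.float64(199.5), np.float64(198.5), np.float64(198.5), np.float64(197.5), np.float64(196.5), np.float64(196.5)]
front [ 0.46839703 -0.25413779  0.004     ] [(np.float64(325.5), 180), (np.float64(325.5), 185), (np.float64(326.5), 190), (np.float64(327.5), 195)]
[294. 180.] [306. 217.] ((299.9864807128906, 198.08108520507812), (9.535140991210938, 37.31856918334961), 9.462322235107422)
expect axis ends [[297.45184084 214.16698559]
 [301.33053922 180.26617497]]
```

{"op": "send_rows", "data": {"deltas": [[[3, -15, 0, 0, 0], [4, -35, 0, 0, 0], [4, -40, 0, 0, 0], [4, -40, 0, 0, 0], [4, -40, 0, 0, 0], [4, -37, 0, 0, 0], [2, -20, 0, 0, 0], [1, -10, 0, 0, 0]]]}}

```text
t: 8.8
tcp_pos: [0.4783, -0.075, 0.2663]
tool_rot: [2.312, 2.127, 0.0]
ft_force: [-0.5, 1.1, -1.7]
gripper_width: 0.0112
grasp_force: 48.8
```

{"op": "send_rows", "data": {"deltas": [[[0, 0, -10, 0, 0], [0, 0, -20, 0, 0], [0, 0, -20, 0, 0], [0, 0, -10, 0, 0], [0, 0, 0, 0, 0], [0, 0, 0, 0, 0], [0, 0, 0, 0, 0], [0, 0, 0, 0, 0]]]}}

```text
t: 9.6
tcp_pos: [0.4788, -0.0733, 0.2072]
tool_rot: [2.308, 2.129, 0.002]
ft_force: [0.3, 0.3, -0.6]
gripper_width: 0.0112
grasp_force: 48.8
```

Run:
```python
from h import *
s=bot.sense(); print(s['t'],s['tcp_pos'],s['tool_rot'],s['ft_force'])
x,y,z=s['tcp_pos']
W=bot.grab_frame("wrist");Cw=cal("wrist"); S=bot.grab_frame("scene"); Cs=cal("scene"); T=bot.grab_frame("top")
print(proj(Cs,[[x,y,z-.0865],[x,y,z+.0435],[.478,-.075,.08]]))
a=cv2.resize(W,(400,300)); b=cv2.resize(S[150:246,180:308],(400,300),interpolation=cv2.INTER_CUBIC)
cv2.imwrite("pics/m4.png",np.hstack([a,b])[:,:,::-1])
```

```text
9.6 [ 0.47878215 -0.07333966  0.20724222] [2.30822308e+00 2.12897905e+00 1.99119592e-03] [ 0.34388363  0.32177998 -0.58482133]
[[236.18277179 185.45944172]
 [234.38281502 153.90349875]
 [236.56110251 193.95590952]]
```

View pics/m4.png

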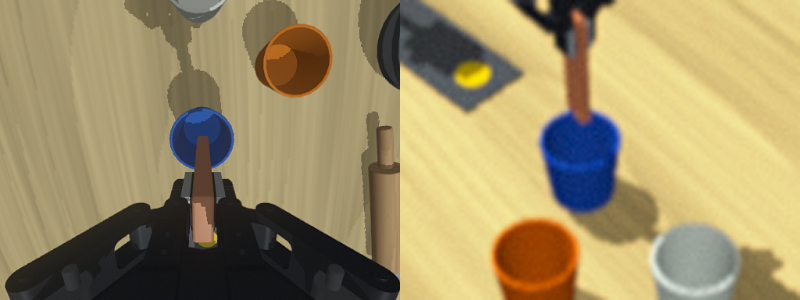

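Wrist and scene views both show the tile's lower end right above the middle of the blue rim, at (202,138) in the left picture and (580,130) in the right one. Lowering to dip 3 cm and holding.

{"op": "send_rows", "data": {"deltas": [[[0, -1, -10, 0, 0], [0, 0, -15, 0, 0], [0, 0, -15, 0, 0], [0, 0, -15, 0, 0], [0, 0, -10, 0, 0], [0, 0, -5, 0, 0], [0, 0, -1, 0, 0], [0, 0, 0, 0, 0]]]}}

```text
t: 10.55
tcp_pos: [0.4783, -0.0744, 0.1355]
tool_rot: [2.309, 2.129, 0.0]
ft_force: [0.0, 0.3, -0.6]
gripper_width: 0.0113
grasp_force: 48.8
```

{"op": "send_rows", "data": {"deltas": [[[0, 0, 0, 0, 0], [0, 0, 0, 0, 0], [0, 0, 0, 0, 0], [0, 0, 0, 0, 0], [0, 0, 0, 0, 0], [0, 0, 0, 0, 0], [0, 0, 0, 0, 0], [0, 0, 0, 0, 0]]]}}

```text
t: 11.35
tcp_pos: [0.478, -0.0744, 0.1353]
tool_rot: [-2.309, -2.13, 0.0]
ft_force: [0.6, -0.1, -0.8]
gripper_width: 0.0116
grasp_force: 48.8
```

{"op": "send_rows", "data": {"deltas": [[[0, 0, 10, 0, 0], [0, 0, 20, 0, 0], [0, 0, 25, 0, 0], [0, 0, 25, 0, 0], [0, 0, 25, 0, 0], [0, 0, 20, 0, 0], [0, 0, 5, 0, 0], [0, 0, 0, 0, 0]]]}}

```text
t: 12.15
tcp_pos: [0.4786, -0.0745, 0.2663]
tool_rot: [2.308, 2.129, 0.002]
ft_force: [0.1, -0.2, -1.1]
gripper_width: 0.0112
grasp_force: 48.9
```

The dip was held for about 0.8 s with no contact force. Now to the inspection point.

{"op": "send_rows", "data": {"deltas": [[[-1, -10, 0, -2, 0], [-1, -20, 0, -5, 0], [-1, -25, 0, -6, 0], [-1, -25, 0, -6, 0], [-1, -25, 0, -6, 0], [-1, -25, 0, -6, 0], [-1, -25, 0, -6, 0], [-1, -25, 0, -6, 0]]]}}

```text
t: 12.95
tcp_pos: [0.4687, -0.2557, 0.2636]
tool_rot: [-2.931, -1.125, 0.003]
ft_force: [-0.2, -0.2, -0.3]
gripper_width: 0.0114
grasp_force: 48.8
```

{"op": "send_rows", "data": {"deltas": [[[-1, -20, -3, -6, 0], [0, -12, -4, -6, 0], [0, -6, -5, -6, 0], [0, 0, -5, -6, 0], [0, 0, -2, -6, 0], [0, 0, 0, -4, 0], [0, 0, 0, -2, 0], [0, 0, 0, 0, 0]]]}}

```text
t: 13.75
tcp_pos: [0.4679, -0.2925, 0.2447]
tool_rot: [-3.135, -0.172, 0.004]
ft_force: [-0.8, -1.2, -0.4]
gripper_width: 0.0114
grasp_force: 48.8
```

{"op": "send_rows", "data": {"deltas": [[[0, 0, 0, 0, 0], [0, 0, 0, 0, 0], [0, 0, 0, 0, 0], [0, 0, 0, 0, 0], [0, 0, 0, 0, 0], [0, 0, 0, 0, 0], [0, 0, 0, 0, 0], [0, 0, 0, 0, 0]]]}}

```text
t: 14.55
tcp_pos: [0.4691, -0.2924, 0.2464]
tool_rot: [3.137, 0.174, 0.0]
ft_force: [1.0, -0.2, -0.6]
gripper_width: 0.0116
grasp_force: 48.8
```

Run:
```python
from h import *
s=bot.sense(); print(s['t'],s['tcp_pos'],s['tool_rot'],np.degrees(2*np.arctan2(s['tool_rot'][1],s['tool_rot'][0]))-90,s['ft_force'],s['gripper_width'])
x,y,z=s['tcp_pos']
W=bot.grab_frame("wrist");Cw=cal("wrist"); S=bot.grab_frame("scene"); Cs=cal("scene"); T=bot.grab_frame("top"); np.savez("f.npz",W=W,S=S,T=T,K=Cw[0],d=Cw[1],P=Cw[2])
print(proj(Cs,[[x,y,z-.0865],[x,y,z+.0435],[.4695,-.293,.004]]),proj(Cw,[[.4695,-.293,.004],[x,y,z-.0865]]))
a=cv2.resize(W,(400,300)); b=cv2.resize(S[90:186,140:268],(400,300),interpolation=cv2.INTER_CUBIC)
d=cv2.resize(T[140:212,320:416],(400,300),interpolation=cv2.INTER_CUBIC); e=cv2.resize(S[130:322,176:432],(400,300))
cv2.imwrite("pics/m5.png",np.vstack([np.hstack([a,b]),np.hstack([d,e])])[:,:,::-1])
```

```text
14.55 [ 0.46906453 -0.29236466  0.24636456] [3.13665583e+00 1.74455780e-01 1.31533852e-04] -83.63316044762185 [ 0.99763668 -0.20224605 -0.5823304 ] 0.011617019326133909
[[197.45366329 139.74920181]
 [192.75344626 106.98971624]
 [202.04549089 173.22410102]] [[260.15831186 154.26259319]
 [259.87566364 188.08347379]]
```

View pics/m5.png

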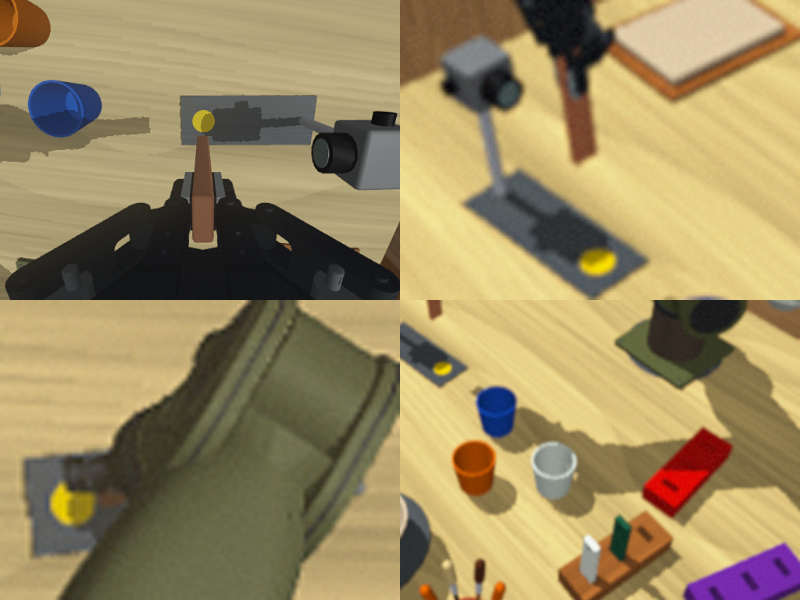

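The tile hangs upright above the yellow dot with the lens to the right in the wrist view and a broad face towards it. The cups and the other tiles are undisturbed. One fine check from the wrist picture.

Run:
```python
from h import *
f=np.load("f.npz"); W=f['W']; C=(f['K'],f['d'],f['P'])
c,m=blob(W,(22,140,60),(35,255,255),(235,130,285,178)); e=cv2.minEnclosingCircle(c.astype(np.float32)); print("dot",e,back(C,[e[0]],.004))
g=cv2.cvtColor(W,cv2.COLOR_RGB2HSV); k=(g[:,:,1]<75)&(g[:,:,2]<130)
for f_,us in(("top",range(240,396)),("bot",range(280,388))):
    P=[]
    for u in us:
        v=np.where(k[112:195,u])[0]+112
        if len(v): P.append((u,v.min()-.5 if f_=="top" else v.max()+.5))
    Q=back(C,P,.004)*1000; l=cv2.fitLine(Q[:,:2].astype(np.float32),cv2.DIST_HUBER,0,.01,.01).ravel(); print(f_,np.degrees(np.arctan2(l[1],l[0])),l[2:],[p[1] for p in P][::15])
L=back(C,[[x*1.28,y*1.28] for x,y in[(321,153)]],.18); print("lens approx",L)
```

```text
dot ((260.0987243652344, 154.73605346679688), 14.279425621032715) [[ 0.46882538 -0.29299146  0.004     ]]
top -83.403915 [ 521.28265 -350.97824] [np.float64(121.5), np.float64(121.5), np.float64(121.5), np.float64(121.5), np.float64(121.5), np.float64(121.5), np.float64(122.5), np.float64(121.5), np.float64(121.5), np.float64(121.5), np.float64(121.5)]
bot -82.94585 [ 433.59692 -380.2966 ] [np.float64(185.5), np.float64(185.5), np.float64(185.5), np.float64(185.5), np.float64(185.5), np.float64(184.5), np.float64(184.5), np.float64(184.5)]
lens approx [[ 0.48216228 -0.41301204  0.18      ]]
```

```bash
python3 -c "
from workcell import bot
s=bot.sense();print(s['t'],s['tcp_pos'],abs(s['joint_velocities']).max(),s['grasp_force']);print(bot.close_job())"
```

```text
14.7 [ 0.4690692  -0.29238325  0.24631492] 0.0015407698620516005 48.77776622772217
the job is handed in; nothing more can be done
None
```

The job is handed in: I dipped the bare tile about 3 cm into the blue cup for 0.8 s, and the arm now holds it still and upright above the yellow dot, broad face to the lens, at 14.7 s of the 42 s allowed.

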